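Charge the grinding jar with a scoop

TASK

The small scoop is parked with its handle in the sleeve. Draw it out by its bowl, lay it flat on the bench and let go, then take it by the handle, scoop up the ceramic grinding balls from the pan and tip at least three of the five into the open steel jar without touching a ball with the fingers. Any ball left over stays in the pan; finish with the jar standing where it was, the scoop lying flat on the bench bowl up, and the other things left alone.

Things in the scene. Friction and masses are not known exactly. Their poses are not given: they have to be found in the camera images.
- scoop: Loose flat-floored aluminium scoop, 0.12 kg, black handle. Origin: underside of bowl, mid-bowl; +x to the open lip, z up. Bowl x -35 to 35 mm, 60 wide outside, 56 inside, floor 1 thick; side walls 30 high, stepping down from x = -1 to none at 19; rear wall 46 high. Handle bar 14 wide (y), 12 high, axis at z = 46, x -35 to -148. Rests stably on the bowl. Starts with handle in sleeve.
- scoop_lip (a point): middle of the scoop's front lip edge, at its underside (x = +35 mm in the scoop's frame)
- scoop_bowl (a point): point inside the scoop's bowl, 12 mm above its underside in the middle of the bowl
- scoop_grip (a point): good place to hold the handle for scooping: on the handle's axis, x = -115, z = 46 mm in the scoop's frame
- scoop_end (a point): end of the handle on its axis, x = -148, z = 46 mm in the scoop's frame
- sleeve: Fixed grey sheet-metal sleeve round the scoop's handle: 105 mm long (x), 36 wide (28 inside), 66 high, closed at the back, foot plate 70 wide, 4 thick. Origin: centre of underside; +x points out of the mouth, which is at x = 52 mm, roughly to the robot's right. The scoop slides out along +x; 105 mm of travel frees it.
- pan: Fixed open grey pan. Origin on the bench; +x along it to the ramp end (robot's right). Floor 3 mm above the bench, x -75 to 65 mm, 68 wide; from x = 65 a 45 degree ramp rises to 25 mm. Walls 4 thick, tops at 27 mm (end walls: 18 at -x, 38 behind the ramp); outside x -79 to 91, y -38 to 38. Balls start near the ramp (x 22 to 56) and climb a scoop lip pushed along the floor to the ramp.
- jar: Open round steel grinding jar, loose, 0.9 kg, 100 mm outside diameter, 92 mm mouth, 55 mm high, floor 5 mm thick. Origin: centre of its underside, z up.
- ball_0_center (a point): centre of ceramic grinding ball 0: white, 16 mm diameter, 13 g, rolls freely; all five are alike
- ball_1_center (a point): centre of ceramic grinding ball 1: white, 16 mm diameter, 13 g, rolls freely; all five are alike
- ball_2_center (a point): centre of ceramic grinding ball 2: white, 16 mm diameter, 13 g, rolls freely; all five are alike
- ball_3_center (a point): centre of ceramic grinding ball 3: white, 16 mm diameter, 13 g, rolls freely; all five are alike
- ball_4_center (a point): centre of ceramic grinding ball 4: white, 16 mm diameter, 13 g, rolls freely; all five are alike
- ball_0: grinding ball 0 (same ball as point ball_0_center)
- ball_1: grinding ball 1 (same ball as point ball_1_center)
- ball_2: grinding ball 2 (same ball as point ball_2_center)
- ball_3: grinding ball 3 (same ball as point ball_3_center)
- ball_4: grinding ball 4 (same ball as point ball_4_center)
- stain_jar_c: bystander: stain jar with dark lid, 67 mm wide, 114 mm high, behind the steel jar; origin centre of underside
- tube_violet: bystander: sample tube lying at the left, 16x80x15 mm; origin centre of underside
- tube_green: bystander: sample tube lying at the left, 16x80x15 mm; origin centre of underside
- syringe_2ml: bystander: small syringe lying at the left, 21x79x13 mm; origin centre of underside

How it is judged:
By the outcome, as a careful person would: the job done as asked, in the order asked, and still so for the second after the job is handed in, with the robot touching nothing.
It also fails if it takes over 67 s, if anything falls off the work surface, if the arm or the gripper's body presses on something with over 40 N, if the wrist force passes 120 N, or if a joint passes its speed limit or range.

ROBOT

A 6-joint arm with a two-finger parallel gripper is mounted at the origin on a cart in front of the work surface, level with it; the furniture and walls round the work are solid. World frame = base frame: x ahead of the robot, y to its left, z up, the work surface at z = 0. Lengths are in mm, angles in degrees, forces in N, time in s.
With the tool pointing down it reaches from about 350 to 850 mm from the base axis. Payload 8.1 kg.
Tool frame: the origin (TCP) lies at the very end of the fingers, on their centre line; the grasp point (between the pads) lies 19 mm behind it (r.grasp_offset is the distance from the TCP to the grasp point, in mm); z points along the fingers, y is the line along which they close (so a half turn about z gives the same grasp; the last joint's range is limited). The gripper opens to 85 mm and grips with 20 to 120 N. Pads are 22 mm wide; open, the fingers measure 114 mm over their backs; the gripper's body (76 mm by 85 mm) begins 54 mm behind the grasp point. The pads swing forward as they close: fully open they stand 13 mm farther back than shut.
Start: joints at [63.919, 7.471, 85.268, -0, 87.261, -4.893], TCP at [216.836, 559.453, 231.292] pointing down, gripper open.
Joint ranges: [-169.43, 169.43], [-51.17, 129.36], [1.28, 143.12], [-76.62, 256.62], [0, 156.53], [-152.29, 152.29]. Speed limits (degrees/s): [136.94, 136.94, 159.86, 180, 180, 180].

INTERFACE

Orientations are given as [roll, pitch, yaw] about the fixed x, y, z axes, in that order (R = Rz(yaw) Ry(pitch) Rx(roll)).
In Python, from bench import r gives the robot as it stands.
- The arm moves only by the tool carry_out, never from a script. Its argument "commands" is a list of rows, each an object with "jaw": the finger opening in m, from 0 to 0.0854; "translation": the shift along the tool's x, y, z in m, a list of three; "spin": the turn about the tool's z in rad. A call has exactly 8 rows; each row shifts and turns the commanded pose from where the row before left it, along the tool's axes as they then stand; what a row does not reach is not made up. A row lasts 1/12 s, in which the tool goes at most 41.7 mm and 7.16 degrees, less where a joint would pass 70% of its speed; a pose out of reach is approached as far as the arm can. A call is refused whole if a number of a shift passes 0.0417 or a number of a turn 0.125, either way. A call with a gripper value outside its range is refused whole. The fingers move at their own pace and stop on an object; "squeeze" is the grip in N (left out, the last holds). Time passes only in rows, so rows that do not move let the fingers close, or fill a call up. It gives the time, the measured TCP pose, the force, the opening and the grip force at its end, in the units of the state.
- r.sense(): the state, without advancing time (a new reading comes with each control period).
- r.snapshot(name): name is "scene" or "top" or "wrist"; returns a dict with "pixels" (400x640x3 uint8, blue, green, red), "K" (3x3 intrinsics, pixels), "extrinsics" (4x4, takes a point from camera to world coordinates). Camera axes: x right, y down, z forward; pixel columns grow to the right and rows downward; lengths in mm; the calibration is good to about 2 mm. A picture is of the moment at which its call begins. There is no depth.
- r.hand_in(): hands the job in; it is judged then, once.
Trained networks look in a picture, given as the dict that the camera call returned (one of the last four; its "shot" number tells which), for a name from the list of things; names that differ only in an ending like _2 or _b are one class to them, and where a whole thing is asked for, a point or a joint stands for the part that bears it (a point fixed in the world has none). Each returns a list of dicts, best first, with "score" (0 to 1); they miss things now and then, are a little off and sometimes report something else, mostly with a low value. They report only what shows in the picture. A call takes as long as a camera call.
- r.spot_in(picture, target): "xy" ([column, row] in pixels, amid what is visible of it).
- r.regions_of(picture, target): "pixels" (400x640 bool, what is visible of it) and "xy" ([column, row] in pixels, amid what is visible of it).
- r.landmark_of(picture, target): "xy" ([column, row] in pixels: a listed point, or the origin of a listed thing).
The state is a dict: "time": time; "joint_pos": joint angles; "qd": joint speeds; "joint_efforts": joint torques, N m; "tool_pos": TCP position; "tcp_rot": TCP orientation; "ft_force": force on the tool from outside, world axes, zero at the start; "wrist_torque": the same for the moment, N m; "finger_gap": finger opening in mm; "grip_force": force on a finger pad.
Only numpy, scipy, OpenCV 4.12 (cv2) and the standard library are available. Lean on these libraries where they do the work, as an engineer would, in place of code of your own. Each camera call takes 0.05 s, during which the arm holds its last target. There are 200 camera calls.

## Working session

There is one attempt and no reset: what is moved stays moved. The work goes in short steps, Python scripts to look and compute and a tool call to move; the robot and the scene stay as the last step left them, time stands still between calls to the robot, and variables do not carry over. Pictures are saved under pics/ and viewed, at most 10 in all, crops included, and the job is handed in when it is done.

Besides the shell and the picture viewer there is one more tool, called after "Call:" as name(argument=value, ...) on one line, values as JSON. carry_out: Moves the arm, as the interface text tells. Its arguments: {"type":"object","properties":{"commands":{"type":"array","items":{"type":"object","properties":{"jaw":{"type":"number"},"translation":{"type":"array","items":{"type":"number"}},"spin":{"type":"number"}}}},"squeeze":{"type":"number"}},"required":["commands"]}

```bash
ls; mkdir -p pics
cat > h.py <<'E'
from bench import r
import numpy as np, cv2
def snap(n,save=None):
    p=r.snapshot(n)
    if save: cv2.imwrite('pics/'+save+'.png',p['pixels'])
    return p
def ray(p,xy,z):
    K=np.array(p['K']);E=np.array(p['extrinsics'])
    d=E[:3,:3]@np.linalg.solve(K,[xy[0],xy[1],1.]);o=E[:3,3]
    return np.round(o+d*(z-o[2])/d[2],1)
def tri(ps,xys):
    A=np.zeros((3,3));b=np.zeros(3)
    for p,xy in zip(ps,xys):
        K=np.array(p['K']);E=np.array(p['extrinsics'])
        d=E[:3,:3]@np.linalg.solve(K,[xy[0],xy[1],1.]);d/=np.linalg.norm(d)
        M=np.eye(3)-np.outer(d,d);A+=M;b+=M@E[:3,3]
    return np.round(np.linalg.solve(A,b),1)
def proj(p,X):
    E=np.linalg.inv(np.array(p['extrinsics']));c=E[:3,:3]@np.array(X,float)+E[:3,3]
    u=np.array(p['K'])@c;return np.round(u[:2]/u[2],1)
E
python3 - <<'E'
from h import *
t=snap('top','top0');s=snap('scene','scene0')
print(t['extrinsics'],s['extrinsics'],t['K'])
for n,z in [('scoop',0),('scoop_lip',0),('scoop_bowl',12),('scoop_grip',46),('sleeve',0),('pan',0),('jar',0),('ball_0_center',11),('stain_jar_c',0),('tube_violet',0),('tube_green',0),('syringe_2ml',0)]:
    for nm,p in (('top',t),('scene',s)):
        l=r.landmark_of(p,n)
        print(n,nm,[(round(d['score'],2),np.round(d['xy'],1).tolist(),ray(p,d['xy'],z).tolist()) for d in l[:5]])
print(r.sense())
E
```

```text
pics
[[ 1.88727008e-02 -9.86545440e-01  1.62394321e-01  3.60155200e+02]
 [-9.99757127e-01 -2.04696230e-02 -8.16590177e-03  8.94300986e+00]
 [ 1.13801837e-02 -1.62200767e-01 -9.86692152e-01  9.43916480e+02]
 [ 0.00000000e+00  0.00000000e+00  0.00000000e+00  1.00000000e+00]] [[-6.23741715e-01 -3.96754943e-01  6.73447688e-01 -2.73561170e+02]
 [-7.81351967e-01  2.93497576e-01 -5.50770621e-01  6.12480962e+02]
 [ 2.08657029e-02 -8.69738287e-01 -4.93071936e-01  6.08273535e+02]
 [ 0.00000000e+00  0.00000000e+00  0.00000000e+00  1.00000000e+00]] [[469.16698134   0.         316.99109542]
 [  0.         469.16698134 199.18624158]
 [  0.           0.           1.        ]]
scoop top [(0.97, [300.5, 186.1], [542.0, 35.4, 0.0]), (0.58, [229.5, 256.6], [395.9, 173.4, 0.0])]
scoop scene [(0.57, [283.5, 214.3], [533.8, 43.6, 0.0])]
scoop_lip top [(0.81, [317.3, 182.5], [550.2, 1.2, 0.0]), (0.22, [329.5, 242.1], [428.7, -25.7, 0.0])]
scoop_lip scene [(0.6, [290.6, 203.5], [564.7, 0.1, 0.0])]
scoop_bowl top [(0.86, [297.5, 184.7], [542.4, 41.2, 12.0])]
scoop_bowl scene [(0.69, [281.6, 203.9], [559.5, 3
[... 1587 characters left out ...]
-13.2, 0.0])]
{'time': 1.3, 'joint_pos': array([ 6.39190336e+01,  7.47122194e+00,  8.52668212e+01, -1.19838447e-03,
        8.72600332e+01, -4.89083249e+00]), 'qd': array([ 0.03412586,  0.03235975, -0.07975739, -0.16534421, -0.05393709,
        0.08657685]), 'joint_efforts': array([-2.29135258e-03, -5.69299006e+01, -5.00861013e+01, -5.11048784e-04,
        8.08796412e-04, -8.74704529e-05]), 'tool_pos': array([216.85138444, 559.46256781, 231.30103299]), 'tcp_rot': array([1.79998185e+02, 1.35666732e-03, 1.58809923e+02]), 'ft_force': array([-0.5060465 , -0.77509401,  0.46704781]), 'wrist_torque': array([-0.01120527,  0.01472801,  0.03279046]), 'grip_force': 0.0, 'finger_gap': 85.50284635561101}
```

Run:
```python
import cv2,numpy as np
a=cv2.imread('pics/top0.png')[140:290,190:460];b=cv2.imread('pics/scene0.png')[150:290,220:440]
a=cv2.resize(a,(800,444),interpolation=3);cv2.imwrite('pics/v1.png',a)
b=cv2.resize(b,(800,509),interpolation=3);cv2.imwrite('pics/v2.png',b)
```

```text
(no output)
```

View pics/v1.png

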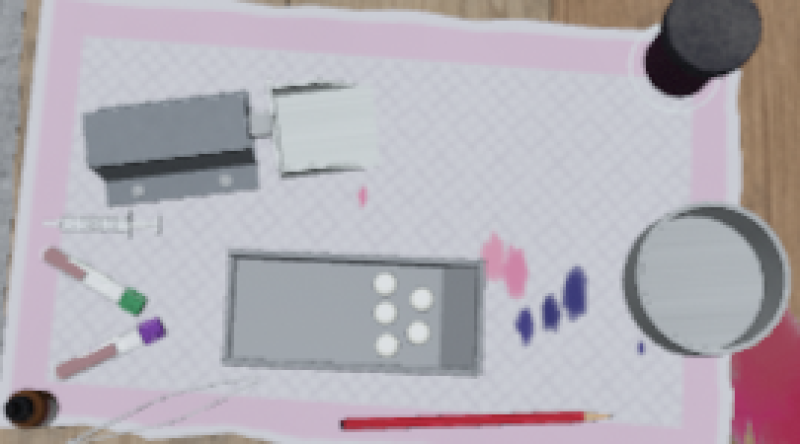

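View pics/v2.png

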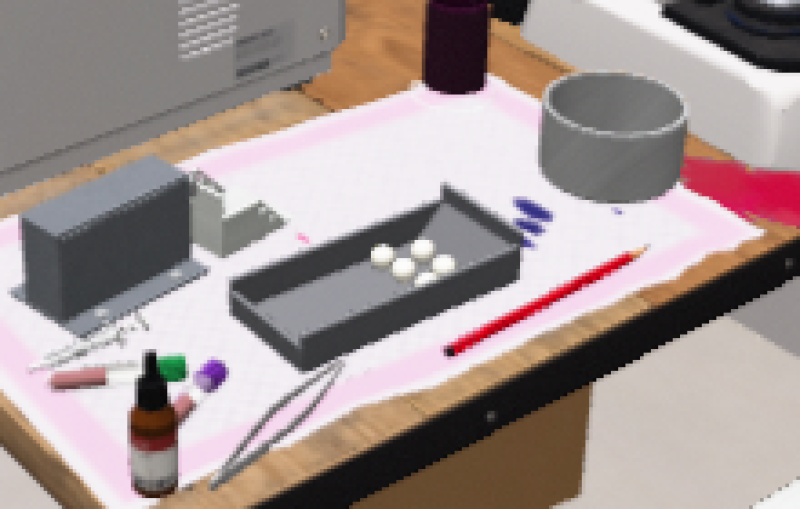

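```bash
cat >> h.py <<'E'
from scipy.optimize import least_squares
def fit(p,pts,pix,x0):
    """pts model (x,y,z) mm, pix pixel; pose x,y,yaw(deg)"""
    def f(v):
        c,s=np.cos(np.radians(v[2])),np.sin(np.radians(v[2]))
        return np.concatenate([proj(p,[v[0]+c*a-s*b,v[1]+s*a+c*b,z])-q for (a,b,z),q in zip(pts,pix)])
    o=least_squares(f,x0,x_scale=[10,10,3],diff_step=1e-3)
    return np.round(o.x,1),np.round(np.abs(o.fun).max(),1)
E
python3 - <<'E'
from h import *
t=snap('top');w=snap('wrist','w0')
px=lambda l:[(190+u/2.963,140+v/2.96) for u,v in l]
print('sleeve',fit(t,[(-52.5,18,66),(52.5,18,66),(52.5,-18,66),(-52.5,-18,66),(-52.5,-35,4),(52.5,-35,4)],px([(83,113),(247,92),(253,150),(90,165),(107,206),(258,187)]),[526,145,-80]))
print('pan',fit(t,[(-79,38,27),(91,38,38),(91,-38,38),(-79,-38,27)],px([(230,250),(486,260),(480,376),(222,363)]),[424,24,-90]))
print('scoop',fit(t,[(-35,30,30),(-1,30,30),(35,30,0),(35,-30,0),(-35,-30,30),(-1,-30,30)],px([(273,88),(320,85),(374,88),(378,170),(283,176),(325,172)]),[545,36,-80]))
print(w['extrinsics'])
m=r.regions_of(t,'jar');
for d in m[:2]:
  ys,xs=np.nonzero(d['pixels']);print(d['score'],xs.min(),xs.max(),ys.min(),ys.max())
E
```

```text
sleeve (array([531.5, 136.4, -82.5]), np.float64(1.0))
pan (array([419.4,  20.7, -92.1]), np.float64(0.8))
scoop (array([542.7,  35.3, -82.5]), np.float64(1.6))
[[ 3.61954850e-01  8.87240878e-01  2.85993551e-01  1.43680004e+02]
 [ 9.32194147e-01 -3.43952526e-01 -1.12741882e-01  5.87327022e+02]
 [-1.66100243e-03  3.07408985e-01 -9.51576038e-01  3.73395443e+02]
 [ 0.00000000e+00  0.00000000e+00  0.00000000e+00  1.00000000e+00]]
0.69 400 455 208 260
```

Call:
carry_out(commands=[{"translation":[-0.0304,-0.0222,0.0065],"jaw":0.0854},{"translation":[-0.0304,-0.0222,0.0065],"jaw":0.0854},{"translation":[-0.0304,-0.0222,0.0065],"jaw":0.0854},{"translation":[-0.0304,-0.0222,0.0065],"jaw":0.0854},{"translation":[-0.0304,-0.0222,0.0065],"jaw":0.0854},{"translation":[-0.0304,-0.0222,0.0065],"jaw":0.0854},{"translation":[-0.0304,-0.0222,0.0065],"jaw":0.0854},{"translation":[-0.0304,-0.0222,0.0065],"jaw":0.0854}], squeeze=40)

```text
invalid input
```

Call:
carry_out(commands=[{"translation":[-0.0304,-0.0222,0.0065],"jaw":0.0854},{"translation":[-0.0304,-0.0222,0.0065],"jaw":0.0854},{"translation":[-0.0304,-0.0222,0.0065],"jaw":0.0854},{"translation":[-0.0304,-0.0222,0.0065],"jaw":0.0854},{"translation":[-0.0304,-0.0222,0.0065],"jaw":0.0854},{"translation":[-0.0304,-0.0222,0.0065],"jaw":0.0854},{"translation":[-0.0304,-0.0222,0.0065],"jaw":0.0854},{"translation":[-0.0304,-0.0222,0.0065],"jaw":0.0854}])

```text
invalid input
```

Call:
carry_out(commands=[{"translation":[0,0,0.003],"spin":0.119},{"translation":[0,0,0.003],"spin":0.119},{"translation":[0,0,0.003],"spin":0.119},{"translation":[0,0,0.003],"spin":0.119},{"translation":[0,0,0.003],"spin":0.119},{"translation":[0,0,0.003],"spin":0.119},{"translation":[0,0,0.003],"spin":0.119},{"translation":[0,0,0.003],"spin":0.119}])

```text
invalid input
```

Run:
```python
from h import *
w=snap('wrist','w1');s=r.sense();print(s['time'],s['tool_pos'],s['tcp_rot'],s['finger_gap'],w['extrinsics'][:3,3])
for n,z in (('scoop',0),('scoop_lip',0),('jar',0),('pan',0)):
  print(n,[(d['score'],ray(w,d['xy'],z)) for d in r.landmark_of(w,n)[:2]])
```

```text
1.5 [216.83481238 559.43533557 231.25278631] [-1.79996251e+02 -1.31707427e-03  1.58811304e+02] 85.42197538286148 [143.68007105 587.32710761 373.39559339]
scoop []
scoop_lip []
jar []
pan []
```

View pics/w1.png

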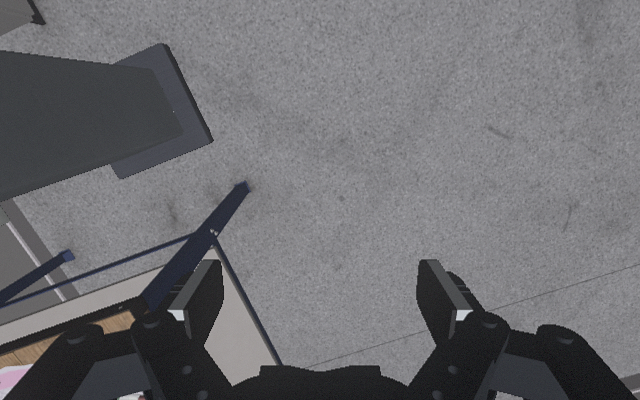

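The picture shows floor and the open fingers (about 200,280 and 430,280), because the moves were refused. I'll give every row all three keys.

Call:
carry_out(commands=[{"translation":[-0.0304,-0.0222,0.0065],"spin":0,"jaw":0.085},{"translation":[-0.0304,-0.0222,0.0065],"spin":0,"jaw":0.085},{"translation":[-0.0304,-0.0222,0.0065],"spin":0,"jaw":0.085},{"translation":[-0.0304,-0.0222,0.0065],"spin":0,"jaw":0.085},{"translation":[-0.0304,-0.0222,0.0065],"spin":0,"jaw":0.085},{"translation":[-0.0304,-0.0222,0.0065],"spin":0,"jaw":0.085},{"translation":[-0.0304,-0.0222,0.0065],"spin":0,"jaw":0.085},{"translation":[-0.0304,-0.0222,0.0065],"spin":0,"jaw":0.085}], squeeze=40)

```text
time: 2.37
tool_pos: [380.1, 304.4, 179.3]
tcp_rot: [180.0, 0.0, 158.8]
ft_force: [0.9, 0.9, -0.1]
finger_gap: 85.1
grip_force: 0.0
```

Call:
carry_out(commands=[{"translation":[-0.0304,-0.0222,0.0065],"spin":0,"jaw":0.085},{"translation":[-0.0304,-0.0222,0.0065],"spin":0,"jaw":0.085},{"translation":[-0.0304,-0.0222,0.0065],"spin":0,"jaw":0.085},{"translation":[-0.0304,-0.0222,0.0065],"spin":0,"jaw":0.085},{"translation":[-0.0304,-0.0222,0.0065],"spin":0,"jaw":0.085},{"translation":[-0.0304,-0.0222,0.0065],"spin":0,"jaw":0.085},{"translation":[-0.0304,-0.0222,0.0065],"spin":0,"jaw":0.085},{"translation":[-0.0304,-0.0222,0.0065],"spin":0,"jaw":0.085}])

```text
time: 3.03
tool_pos: [542.8, 50.6, 127.2]
tcp_rot: [180.0, 0.0, 158.8]
ft_force: [0.6, 0.6, 0.2]
finger_gap: 85.2
grip_force: 0.0
```

Call:
carry_out(commands=[{"translation":[0,0,0.003],"spin":0.12,"jaw":0.085},{"translation":[0,0,0.003],"spin":0.12,"jaw":0.085},{"translation":[0,0,0.003],"spin":0.12,"jaw":0.085},{"translation":[0,0,0.003],"spin":0.12,"jaw":0.085},{"translation":[0,0,0.003],"spin":0.12,"jaw":0.085},{"translation":[0,0,0.003],"spin":0.12,"jaw":0.085},{"translation":[0,0,0.003],"spin":0.12,"jaw":0.085},{"translation":[0,0,0.003],"spin":0.12,"jaw":0.085}])

```text
time: 3.7
tool_pos: [542.0, 52.4, 103.2]
tcp_rot: [180.0, 0.0, 103.5]
ft_force: [0.6, -0.4, -0.1]
finger_gap: 84.7
grip_force: 0.0
```

Run:
```python
from h import *
w=snap('wrist','w2');s=r.sense();print(s['time'],s['tool_pos'],s['tcp_rot'],s['finger_gap'],w['extrinsics'][:3,3])
for n,z in (('scoop',0),('scoop_lip',0),('jar',0),('pan',0)):
  print(n,[(d['score'],d['xy'],ray(w,d['xy'],z)) for d in r.landmark_of(w,n)[:2]])
for X in ([543.8,35.3,0],[547.8,0.6,0]): print(proj(w,X))
```

```text
3.75 [541.6355681   52.40815677 102.53434808] [-1.79957674e+02 -9.45202777e-03  1.02935531e+02] 85.16755089011146 [523.72750607 128.24153965 245.32218598]
scoop [(0.97, [320.1, 216.0], array([546.1,  36.4,   0. ]))]
scoop_lip [(0.65, [321.0, 225.8], array([548.7,  28.5,   0. ])), (0.57, [311.3, 259.3], array([547.9,  -2.1,   0. ]))]
jar [(0.37, [131.5, 253.7], array([404.6, -31.1,   0. ]))]
pan [(0.64, [154.2, 197.7], array([418.5,  21.5,   0. ])), (0.61, [133.7, 256.2], array([406.5, -32.9,   0. ]))]
[316.9 216.7]
[311.9 256.4]
```

View pics/w2.png

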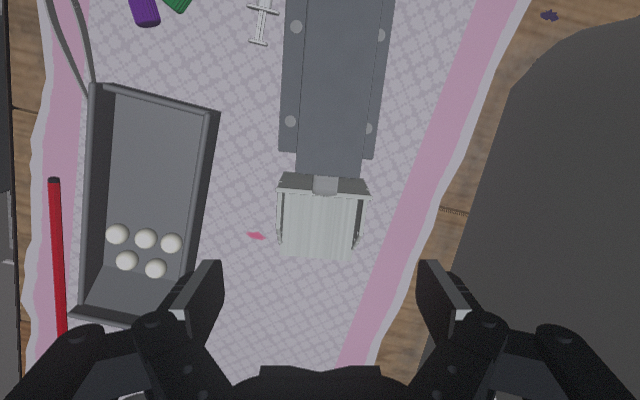

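Run:
```python
from h import *
w=r.snapshot('wrist')
import cv2
c=cv2.resize(w['pixels'][160:280,260:390],None,fx=6,fy=5,interpolation=cv2.INTER_CUBIC) 
c=cv2.resize(w['pixels'][160:280,250:380],(780,600)[::1],interpolation=cv2.INTER_CUBIC);cv2.imwrite('pics/c1.png',c)
print(fit(w,[(35,-30,0),(35,30,0)],[(281,256.5),(353,262)],[543.8,35.3,-82.5]))
X=fit(w,[(91,-38,38),(-79,38,27),(-79,-38,27)],[(70,315),(220,111),(92,82)],[419,20,-92]);print('pan',X)
s=r.sense();print(s['tool_pos'],s['tcp_rot'])
```

```text
(array([548.3,  33.8, -81.8]), np.float64(0.6))
pan (array([423.9,  20.4, -91. ]), np.float64(3.1))
[542.16270397  52.45205738 103.60837926] [1.79976244e+02 6.52762904e-03 1.04003165e+02]
```

View pics/c1.png

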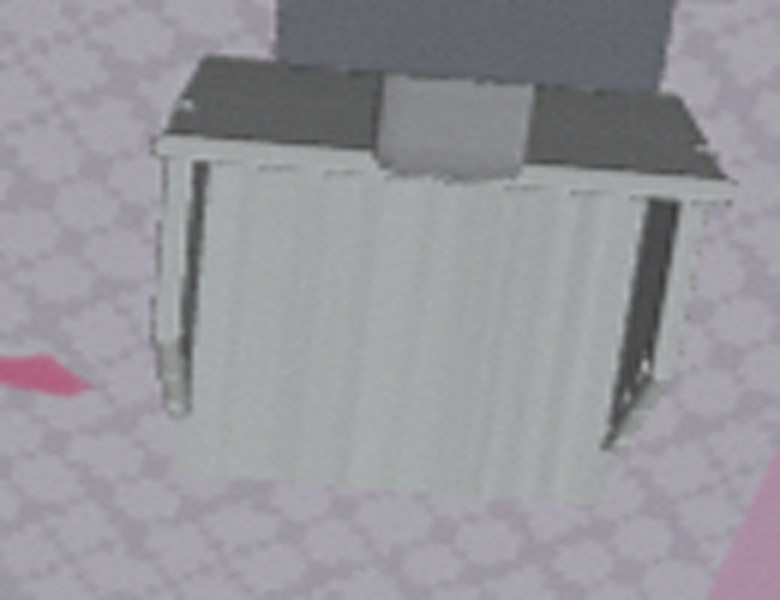

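Run:
```python
from h import *
w=r.snapshot('wrist')
print(fit(w,[(35,-30,0),(35,30,0),(-35,-30,46),(-35,30,46),(-35,-30,0),(-35,30,0)],[(281,254),(350.5,260),(276,187.6),(372.5,196.4),(284,171.2),(362.5,179)],[543.8,35.3,-82.5]))
s=r.sense();print(s['time'],s['tool_pos'],s['tcp_rot'])
```

```text
(array([546.2,  34.9, -81.3]), np.float64(2.2))
4.05 [542.18732099  52.45465104 103.63226241] [1.79973171e+02 9.94070803e-03 1.03963297e+02]
```

Call:
carry_out(commands=[{"translation":[0,0.0007,0.012],"spin":0.105,"jaw":0.085},{"translation":[0,0,0.012],"spin":0,"jaw":0.085},{"translation":[0,0,0.012],"spin":0,"jaw":0.085},{"translation":[0,0,0.012],"spin":0,"jaw":0.085},{"translation":[0,0,0.012],"spin":0,"jaw":0.085},{"translation":[0,0,0.012],"spin":0,"jaw":0.085},{"translation":[0,0,0.012],"spin":0,"jaw":0.085},{"translation":[0,0,0.012],"spin":0,"jaw":0.085}])

```text
time: 4.72
tool_pos: [542.4, 52.6, 5.9]
tcp_rot: [-180.0, -0.0, 97.8]
ft_force: [0.4, -0.1, 0.1]
finger_gap: 85.1
grip_force: 0.0
```

Call:
carry_out(commands=[{"translation":[0,0,0],"spin":0,"jaw":0.055},{"translation":[0,0,0],"spin":0,"jaw":0.055},{"translation":[0,0,0],"spin":0,"jaw":0.055},{"translation":[0,0,0],"spin":0,"jaw":0.055},{"translation":[0,0,0],"spin":0,"jaw":0.055},{"translation":[0,0,0],"spin":0,"jaw":0.055},{"translation":[0,0,0],"spin":0,"jaw":0.055},{"translation":[0,0,0],"spin":0,"jaw":0.055}], squeeze=40)

```text
time: 5.38
tool_pos: [542.7, 52.6, 7.5]
tcp_rot: [180.0, 0.0, 97.8]
ft_force: [0.0, -0.4, -1.9]
finger_gap: 59.1
grip_force: 45.6
```

Call:
carry_out(commands=[{"translation":[-0.003,0,-0.0015],"spin":0,"jaw":0.055},{"translation":[-0.012,0,0],"spin":0,"jaw":0.055},{"translation":[-0.02,0,0],"spin":0,"jaw":0.055},{"translation":[-0.025,0,0],"spin":0,"jaw":0.055},{"translation":[-0.025,0,0],"spin":0,"jaw":0.055},{"translation":[-0.022,0,0],"spin":0,"jaw":0.055},{"translation":[-0.015,0,0],"spin":0,"jaw":0.055},{"translation":[-0.006,0,0],"spin":0,"jaw":0.055}])

```text
time: 6.05
tool_pos: [560.3, -77.4, 9.1]
tcp_rot: [180.0, 0.1, 97.7]
ft_force: [0.3, 0.1, 0.0]
finger_gap: 59.4
grip_force: 45.6
```

Run:
```python
from h import *
w=snap('wrist','w3');s=r.sense();print(s['time'],s['tool_pos'],s['tcp_rot'],s['ft_force'],s['finger_gap'],s['grip_force'])
```

```text
6.1 [560.34720502 -77.18627283   9.04562706] [1.79970216e+02 5.47823295e-02 9.76573471e+01] [-0.07969921 -1.02577182 -1.48502001] 58.89335162585918 45.62320411205292
```

View pics/w3.png

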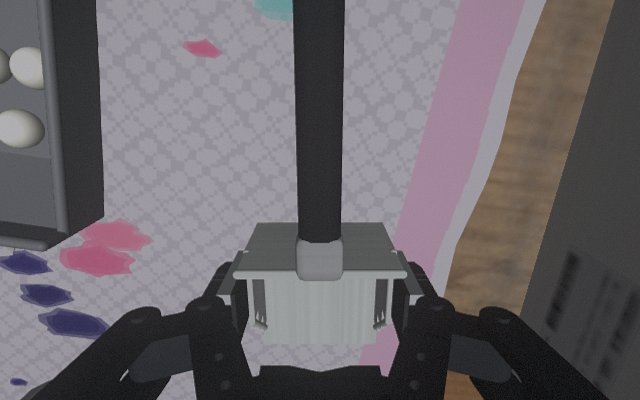

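The scoop is clear of the sleeve: the handle runs from (320,0) to (320,240) and the bowl sits between the fingers at about (320,300). I'll lay it down and let go.

Call:
carry_out(commands=[{"translation":[0,0,0.0017],"spin":0,"jaw":0.055},{"translation":[0,0,0],"spin":0,"jaw":0.055},{"translation":[0,0,0],"spin":0,"jaw":0.085},{"translation":[0,0,0],"spin":0,"jaw":0.085},{"translation":[0,0,0],"spin":0,"jaw":0.085},{"translation":[0,0,0],"spin":0,"jaw":0.085},{"translation":[0,0,0],"spin":0,"jaw":0.085},{"translation":[0,0,0],"spin":0,"jaw":0.085}])

```text
time: 6.77
tool_pos: [560.0, -73.9, 7.1]
tcp_rot: [180.0, -0.0, 97.8]
ft_force: [0.9, -0.4, 0.1]
finger_gap: 84.8
grip_force: 0.0
```

Call:
carry_out(commands=[{"translation":[0,0,-0.005],"spin":0,"jaw":0.085},{"translation":[0,0,-0.015],"spin":0,"jaw":0.085},{"translation":[0.018,0,0],"spin":0,"jaw":0.085},{"translation":[0.02,0,0],"spin":0,"jaw":0.085},{"translation":[0.02,0,0],"spin":0,"jaw":0.085},{"translation":[0.02,0,0],"spin":0,"jaw":0.085},{"translation":[0.02,0,0],"spin":0,"jaw":0.085},{"translation":[0,0,0],"spin":0,"jaw":0.085}])

```text
time: 7.43
tool_pos: [546.2, 25.9, 27.4]
tcp_rot: [-180.0, -0.1, 97.9]
ft_force: [0.6, 0.7, 0.8]
finger_gap: 85.1
grip_force: 0.0
```

Run:
```python
from h import *
t=snap('top','top1');s=r.sense();print(s['time'],s['tool_pos'],s['tcp_rot'],s['ft_force'],s['finger_gap'])
for n,z in (('scoop',0),('scoop_lip',0),('scoop_bowl',12)):
  print(n,[(d['score'],ray(t,d['xy'],z)) for d in r.landmark_of(t,n)[:2]])
# balls by colour in top
from scipy.ndimage import label,center_of_mass
w=t['pixels'].astype(int);roi=(w.min(2)>205)
roi[:230]=0;roi[262:]=0;roi[:,:300]=0;roi[:,345:]=0
L,n=label(roi)
for i in range(1,n+1):
  if (L==i).sum()>6: c=center_of_mass(L==i);print((L==i).sum(),c[::-1],ray(t,c[::-1],11))
```

```text
7.4833 [546.57610899  24.36083724  27.44156774] [ 1.79990445e+02 -7.65868084e-03  9.79300981e+01] [ 0.64584254 -0.40094986  0.00342489] 85.00174598195376
scoop [(0.74, array([564.8, -85. ,   0. ]))]
scoop_lip [(0.67, array([ 567.7, -123.3,    0. ])), (0.47, array([440.5,  -5.5,   0. ]))]
scoop_bowl [(0.92, array([564.6, -86.5,  12. ]))]
19 (np.float64(319.7368421052632), np.float64(234.42105263157896)) [442.7  -5.6  11. ]
```

Call:
carry_out(commands=[{"translation":[0,0,0],"spin":0,"jaw":0.005},{"translation":[0,0,0],"spin":0,"jaw":0.005},{"translation":[0,0,0],"spin":0,"jaw":0.005},{"translation":[0,0,0],"spin":0,"jaw":0.005},{"translation":[0,0,0],"spin":0,"jaw":0.005},{"translation":[0,0,0],"spin":0,"jaw":0.005},{"translation":[0,0,0],"spin":0,"jaw":0.005},{"translation":[0,0,0],"spin":0,"jaw":0.005}], squeeze=60)

```text
time: 8.3
tool_pos: [546.7, 22.8, 27.1]
tcp_rot: [-180.0, 0.0, 97.8]
ft_force: [0.6, -1.1, -0.5]
finger_gap: 12.7
grip_force: 60.3
```

Call:
carry_out(commands=[{"translation":[0,0,0],"spin":0,"jaw":0.005},{"translation":[0,0,0],"spin":0,"jaw":0.005},{"translation":[0,0,-0.003],"spin":0,"jaw":0.005},{"translation":[0,0,-0.008],"spin":0,"jaw":0.005},{"translation":[0,0,-0.015],"spin":0,"jaw":0.005},{"translation":[0,0,-0.015],"spin":0,"jaw":0.005},{"translation":[0,0,-0.015],"spin":0,"jaw":0.005},{"translation":[0,0,-0.004],"spin":0,"jaw":0.005}])

```text
time: 8.97
tool_pos: [548.5, 23.0, 90.5]
tcp_rot: [179.8, 0.0, 97.8]
ft_force: [0.4, 0.1, -0.3]
finger_gap: 12.8
grip_force: 60.2
```

Run:
```python
from h import *
t=snap('top');sc=snap('scene','sc2');s=r.sense();print(s['time'],s['tool_pos'],s['tcp_rot'],s['ft_force'],s['wrist_torque'],s['finger_gap'],s['grip_force'])
for n in ('scoop','scoop_lip','scoop_bowl','scoop_end','scoop_grip'):
  a=r.landmark_of(t,n);b=r.landmark_of(sc,n)
  if a and b: print(n,a[0]['score'],b[0]['score'],tri([t,sc],[a[0]['xy'],b[0]['xy']]))
m=cv2.resize(sc['pixels'][140:290,210:430],(800,545),interpolation=2);cv2.imwrite('pics/c2.png',m)
```

```text
9.0667 [547.86710076  22.94914375  88.6847559 ] [1.79832619e+02 2.38407195e-02 9.77949938e+01] [ 0.21936174 -1.46427834 -1.35634319] [0.09198675 0.01341335 0.03767667] 12.432263849585969 60.16048550605774
scoop 0.67 0.64 [562.6 -94.1  66.2]
scoop_lip 0.66 0.77 [ 571.1 -122.1   68.6]
scoop_bowl 0.95 0.73 [567.3 -89.8  72.4]
scoop_grip 0.71 0.72 [ 602.  -118.5 -115.3]
```

View pics/c2.png

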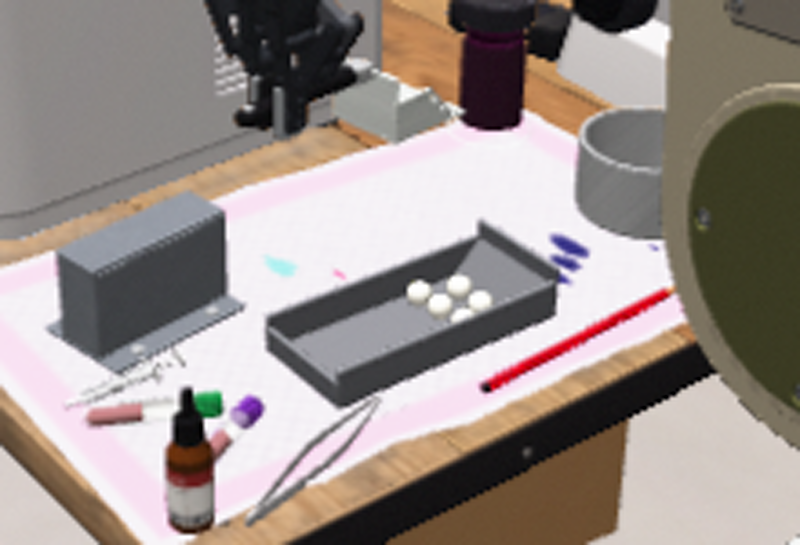

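```bash
cat > pan.py <<'E'
from h import *
from scipy.optimize import minimize
t=r.snapshot('top');w=snap('wrist','w4')
P=[(a,b,z) for b in(-38,38) for a,z in((-79,0),(-79,18),(-75,27),(87,27),(91,38),(91,0))]
def sil(p,v):
    c,s=np.cos(np.radians(v[2])),np.sin(np.radians(v[2]))
    q=np.array([proj(p,[v[0]+c*a-s*b,v[1]+s*a+c*b,z]) for a,b,z in P])
    m=np.zeros((1600,2560),np.uint8);cv2.fillConvexPoly(m,np.round(cv2.convexHull((q*4+1.5).astype(np.float32))).astype(int),1)
    return m
ti=cv2.imread('pics/top0.png');g=cv2.cvtColor(ti,cv2.COLOR_BGR2GRAY)
print(g[220:266:3,300].tolist(),g[245,258:360:4].tolist())
m1=((g<175)).astype(np.uint8);m1[:220]=0;m1[272:]=0;m1[:,:255]=0;m1[:,360:]=0
n,L,st,_=cv2.connectedComponentsWithStats(m1);k=1+np.argmax(st[1:,4])
h=cv2.convexHull(np.argwhere(L==k)[:,::-1].astype(np.int32));m1=cv2.fillConvexPoly(np.zeros_like(m1),h,1);print(st[k])
M=[(t,cv2.resize(m1,None,fx=4,fy=4,interpolation=0))]
d=r.regions_of(w,'pan')
if d:
    m=d[0]['pixels'].astype(np.uint8);ys,xs=np.nonzero(m);print(d[0]['score'],xs.min(),xs.max(),ys.min(),ys.max())
    m=cv2.fillConvexPoly(np.zeros_like(m),cv2.convexHull(np.argwhere(m)[:,::-1].astype(np.int32)),1)
    M.append((w,cv2.resize(m,None,fx=4,fy=4,interpolation=0)))
for S in ([M[0]],M[1:],M):
    if not S: continue
    f=lambda v:sum((sil(p,v)!=m).sum()/m.sum() for p,m in S)
    o=minimize(f,[421,21,-91.5],method='Nelder-Mead',options=dict(initial_simplex=[[421,21,-91.5],[426,21,-91.5],[421,26,-91.5],[421,21,-88]],xatol=.1,fatol=1e-4))
    print(np.round(o.x,1),round(o.fun,3))
b=r.landmark_of(w,'ball_0_center');print([(round(d['score'],2),ray(w,d['xy'],11)) for d in b])
print(w['extrinsics'][:3,3],r.sense()['tool_pos'],r.sense()['time'])
E
python3 pan.py
```

```text
[200, 202, 149, 163, 164, 164, 164, 165, 165, 164, 165, 165, 165, 165, 139, 185] [202, 198, 159, 165, 165, 164, 165, 164, 164, 165, 164, 164, 164, 164, 164, 223, 218, 164, 158, 153, 155, 129, 128, 107, 197, 201]
[ 265  221   95   47 3294]
0.57 50 200 52 330
[421.   21.  -91.5] 0.123
[420.1  20.3 -91.5] 0.015
[420.1  20.4 -91.4] 0.14
[]
[535.97609609 100.14197289 228.92138493] [546.73300954  22.91806269  87.05284891] 9.7667
```

View pics/w4.png

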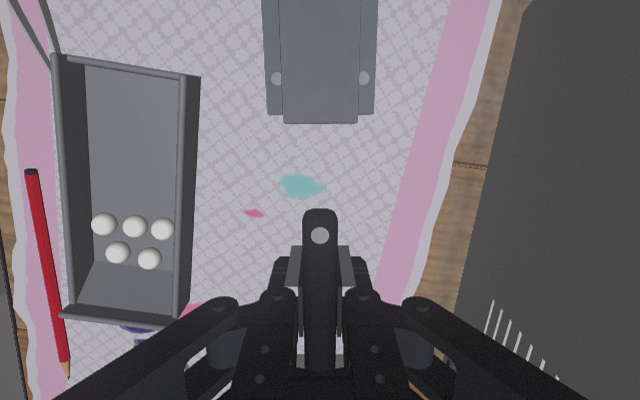

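w4 shows the pan at (60–200, 55–320), the balls at rows 220–260 and the handle between the fingers at (320,210–370). The pan fit from this view is (420, 20.4, −91.5°). Next I move over the pan.

Call:
carry_out(commands=[{"translation":[0,0,0],"spin":0.082,"jaw":0.005},{"translation":[0,0,0],"spin":0.082,"jaw":0.005},{"translation":[0.012,-0.011,0],"spin":0,"jaw":0.005},{"translation":[0.025,-0.023,0],"spin":0,"jaw":0.005},{"translation":[0.03,-0.027,0],"spin":0,"jaw":0.005},{"translation":[0.03,-0.027,0],"spin":0,"jaw":0.005},{"translation":[0.028,-0.025,0],"spin":0,"jaw":0.005},{"translation":[0.015,-0.014,0],"spin":0,"jaw":0.005}])

```text
time: 10.43
tool_pos: [421.1, 168.6, 86.9]
tcp_rot: [-179.9, -0.0, 88.5]
ft_force: [0.1, -0.1, -0.6]
finger_gap: 13.1
grip_force: 60.1
```

Call:
carry_out(commands=[{"translation":[0,0,0.005],"spin":0,"jaw":0.005},{"translation":[0,0,0.008],"spin":0,"jaw":0.005},{"translation":[0,0,0.008],"spin":0,"jaw":0.005},{"translation":[0,0,0.005],"spin":0,"jaw":0.005},{"translation":[0,0,0],"spin":0,"jaw":0.005},{"translation":[0,0,0],"spin":0,"jaw":0.005},{"translation":[0,0,0],"spin":0,"jaw":0.005},{"translation":[0,0,0],"spin":0,"jaw":0.005}])

```text
time: 11.1
tool_pos: [424.2, 166.1, 61.4]
tcp_rot: [180.0, -0.0, 88.3]
ft_force: [0.0, 0.6, -0.0]
finger_gap: 12.7
grip_force: 60.1
```

Run:
```python
from h import *
t=snap('top','t5');sc=snap('scene','s5');w=snap('wrist');s=r.sense();print(s['time'],s['tool_pos'],s['tcp_rot'],s['ft_force'],s['wrist_torque'],s['finger_gap'],s['grip_force'])
a=cv2.resize(t['pixels'][170:290,230:390],(533,400),interpolation=2);b=cv2.resize(sc['pixels'][190:290,240:360],(480,400),interpolation=2)
c=cv2.resize(w['pixels'],(320,200))
im=np.zeros((600,800,3),np.uint8);im[:400,:]=np.hstack([a,b])[:,:800];im[400:,:320]=c
d=cv2.resize(sc['pixels'][190:290,240:360],(240,200));im[400:,320:560]=d
cv2.imwrite('pics/c5.png',im)
for n in ('scoop_lip','scoop_bowl','scoop','pan'):
  for p in(t,sc): print(n,[(round(q['score'],2),np.round(q['xy'],1),ray(p,q['xy'],33)) for q in r.landmark_of(p,n)[:2]])
```

```text
11.25 [424.06245382 166.34748527  61.44122869] [ 1.79966506e+02 -7.68933542e-03  8.83824871e+01] [-0.14228351  1.13220721 -0.86131391] [ 0.19570081 -0.03305685 -0.01939173] 12.712094498881903 60.10118365287781
scoop_lip [(0.59, array([305.1, 245.4]), array([419. ,  22.7,  33. ]))]
scoop_lip [(0.95, array([321.8, 217.5]), array([428.,  14.,  33.]))]
scoop_bowl [(0.71, array([288.1, 240.7]), array([427.4,  55.9,  33. ])), (0.43, array([332.1, 241.1]), array([428.3, -29.5,  33. ]))]
scoop_bowl [(0.81, array([310.8, 219.5]), array([436.1,  38.8,  33. ]))]
scoop [(0.63, array([288.6, 245.2]), array([418.7,  54.6,  33. ]))]
scoop [(0.9, array([311. , 225.1]), array([418. ,  52.6,  33. ]))]
pan [(0.8, array([305.2, 244.9]), array([419.9,  22.5,  33. ]))]
pan [(0.6, array([318.6, 231.7]), array([388.1,  55.7,  33. ]))]
```

View pics/c5.png

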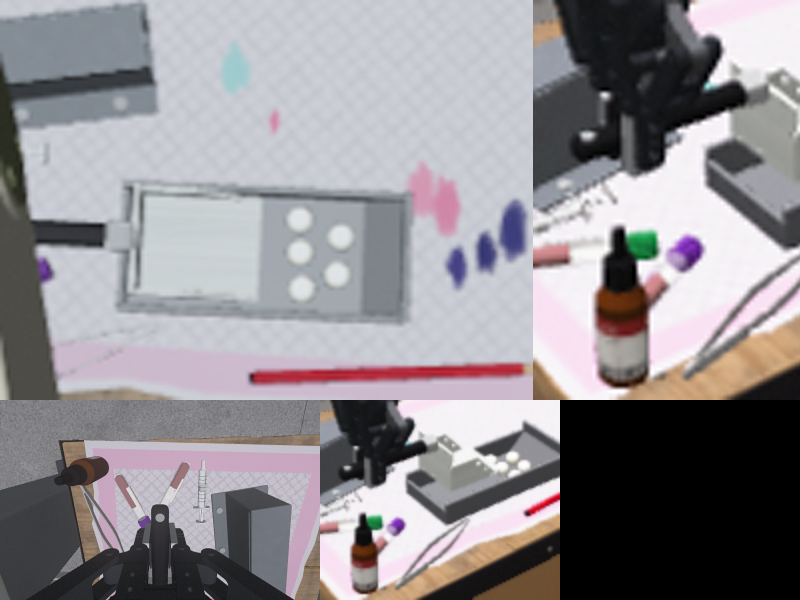

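The top crop shows the bowl (135–262, 190–303) centred between the pan walls, with its lip at x=262, clear of the balls at x≥287. I'll lower it.

Call:
carry_out(commands=[{"translation":[0,0,0.006],"spin":0,"jaw":0.005},{"translation":[0,0,0.008],"spin":0,"jaw":0.005},{"translation":[0,0,0.008],"spin":0,"jaw":0.005},{"translation":[0,0,0.005],"spin":0,"jaw":0.005},{"translation":[0,0,0.002],"spin":0,"jaw":0.005},{"translation":[0,0,0.001],"spin":0,"jaw":0.005},{"translation":[0,0,0.001],"spin":0,"jaw":0.005},{"translation":[0,0,0],"spin":0,"jaw":0.005}])

```text
time: 12.32
tool_pos: [423.7, 166.4, 30.1]
tcp_rot: [-180.0, 0.0, 88.4]
ft_force: [-0.8, -0.4, 0.5]
finger_gap: 13.0
grip_force: 60.3
```

Call:
carry_out(commands=[{"translation":[0,0,0.0005],"spin":0,"jaw":0.005},{"translation":[0,0,0.0005],"spin":0,"jaw":0.005},{"translation":[0,0,0.0005],"spin":0,"jaw":0.005},{"translation":[0,0,0.0],"spin":0,"jaw":0.005},{"translation":[-0.002,0,0],"spin":0,"jaw":0.005},{"translation":[-0.004,0,0],"spin":0,"jaw":0.005},{"translation":[-0.004,0,0],"spin":0,"jaw":0.005},{"translation":[-0.004,0,0],"spin":0,"jaw":0.005}])

```text
time: 12.98
tool_pos: [424.2, 152.6, 29.3]
tcp_rot: [179.9, -0.0, 88.4]
ft_force: [0.7, 4.1, 6.1]
finger_gap: 13.0
grip_force: 61.0
```

```bash
cat > look.py <<'E'
from h import *
import sys
t=snap('top',sys.argv[1]);s=r.sense();print(s['time'],s['tool_pos'].round(1),s['tcp_rot'].round(1),s['ft_force'].round(1),s['wrist_torque'].round(2),s['finger_gap'],s['grip_force'])
g=t['pixels'].astype(int)
gray=g.mean(2)[232:258,278:352]
print(np.round(cv2.resize(gray.astype(np.float32),(37,13),interpolation=cv2.INTER_AREA)).astype(int))
E
python3 look.py t6
```

```text
13.0333 [424.1 152.   29.2] [179.9  -0.   88.4] [0.8 2.4 4.6] [ 0.13 -0.11  0.04] 12.86907410029926 60.973302125930786
[[193 153 201 206 206 206 206 207 207 207 207 207 207 207 207 207 207 207
  200 179 205 204 168 166 167 166 166 166 166 166 154 131 131 131 131 131
  126]
 [194 150 201 206 205 205 206 205 206 205 206 206 206 206 206 206 206 206
  199 207 226 225 201 164 166 166 166 166 166 166 154 131 131 131 131 131
  122]
 [184 148 203 203 204 204 204 204 204 205 205 205 205 206 206 206 206 207
  190 200 224 223 196 164 166 167 169 175 167 166 154 131 131 131 131 131
  120]
 [155 139 204 204 204 204 204 204 204 204 204 204 204 204 204 205 205 206
  198 171 192 190 166 167 167 181 220 224 196 164 151 131 131 131 131 131
  120]
 [149 145 204 204 204 204 204 204 204 204 204 204 204 204 205 205 205 205
  196 166 163 162 167 167 167 200 225 226 211 168 150 131 131 131 131 131
  120]
 [162 143 205 205 206 205 206 206 206 206 206 206 206 206 206 207 207 206
  193 176 208 210 179 166 167 181 216 219 191 164 150 131 131 131 131 131
  120]
 [168 157 208 208 207 207 207 207 207 207 207 207 2
[... 334 characters left out ...]
 188 167 187 187 164 167 166 179 200 182 164 167 145 131 131 131 131 131
  128]
 [172 175 206 206 206 206 206 206 206 206 206 206 207 207 207 207 207 207
  189 167 166 166 167 168 172 216 226 221 177 167 146 131 131 131 131 131
  125]
 [157 185 206 206 206 206 206 206 206 206 206 206 206 206 206 205 206 206
  185 169 184 195 171 166 167 219 226 222 180 167 143 131 131 131 132 131
  130]
 [142 190 206 206 207 207 207 207 207 207 207 207 208 208 208 208 208 208
  184 181 222 225 210 169 164 190 212 198 167 167 141 131 131 131 131 131
  132]
 [151 189 192 204 209 208 208 207 206 204 205 204 208 208 208 208 208 207
  183 192 225 226 215 163 167 162 166 164 167 167 141 131 131 131 131 128
  130]]
```

Call:
carry_out(commands=[{"translation":[-0.006,0,0],"spin":0,"jaw":0.005},{"translation":[-0.006,0,0],"spin":0,"jaw":0.005},{"translation":[-0.006,0,0],"spin":0,"jaw":0.005},{"translation":[-0.006,0,0],"spin":0,"jaw":0.005},{"translation":[-0.006,0,0],"spin":0,"jaw":0.005},{"translation":[-0.006,0,0],"spin":0,"jaw":0.005},{"translation":[-0.006,0,0],"spin":0,"jaw":0.005},{"translation":[-0.004,0,0],"spin":0,"jaw":0.005}])

```text
time: 13.7
tool_pos: [422.8, 106.2, 29.3]
tcp_rot: [179.9, -0.0, 88.4]
ft_force: [-0.3, 5.7, 6.4]
finger_gap: 12.6
grip_force: 61.2
```

```bash
cat > look.py <<'E'
from h import *
import sys
t=snap('top',sys.argv[1]);s=r.sense();print(s['time'],s['tool_pos'].round(1),s['tcp_rot'].round(1),s['ft_force'].round(1),s['wrist_torque'].round(2),s['finger_gap'],s['grip_force'])
for d in r.spot_in(t,'ball_0')[:6]: print('ball',round(d['score'],2),np.round(d['xy'],1),ray(t,d['xy'],11))
g=t['pixels'].astype(int).mean(2)[230:262,300:352].astype(np.float32)
q=cv2.resize(g,(52,16),interpolation=cv2.INTER_AREA)
for row in q: print(''.join('#' if v>217 else '+' if v>198 else '-' if v>180 else '.' if v>145 else ' ' for v in row))
E
python3 look.py t7
```

```text
13.75 [422.8 105.7  29.3] [179.9  -0.   88.4] [0.1 2.3 4.5] [-0.04 -0.02 -0.07] 12.696488280217531 60.94946622848511
ball 0.54 [338.9 251.9] [408.9 -44.1  11. ]
ball 0.5 [333.5 259. ] [394.7 -33.6  11. ]
ball 0.44 [331.  249.9] [412.5 -28.4  11. ]
ball 0.39 [339.5 241. ] [430.4 -45.1  11. ]
...-. ............................-+++.             
...+--++++++++++++++-------------+#####-.           
..-+--++++++++++++++++++++++++++-+####+-            
..-+--+++++++++++++++++++++++++++-----..            
...---++++++++++++++++++++++++++++--++++-.          
....-+++++++++++++++++++++++++++++++#####+.         
....-++++++++++++++++++++++++-+++--+####+-          
... -+++++++++++++++++++++++++####-.----.           
....-++++++++++++++++++++++-+#####+--+.             
..-..+++++++++++++++++++++++-+++++--+++..           
..--.++++++++++++++++++++++++------+####+.          
.-+--++++++++++++++++++++++++++++--+####+.          
.-+--+++++++++++++++++++++++++++++--++++.           
.----+++++++++++++++++++++++++++++++--.             
.----+++++++++++++++--++++++++-+#####+.            .
...........................-----#####+.            .
```

Call:
carry_out(commands=[{"translation":[-0.003,0,0],"spin":0,"jaw":0.005},{"translation":[-0.002,0,0],"spin":0,"jaw":0.005},{"translation":[0,0,0],"spin":0,"jaw":0.005},{"translation":[0,0,0],"spin":0,"jaw":0.005},{"translation":[0,0,0],"spin":0,"jaw":0.005},{"translation":[0,0,0],"spin":0,"jaw":0.005},{"translation":[0,0,0],"spin":0,"jaw":0.005},{"translation":[0,0,0],"spin":0,"jaw":0.005}])

```text
time: 14.47
tool_pos: [422.8, 103.9, 29.6]
tcp_rot: [179.9, -0.3, 88.4]
ft_force: [0.1, 18.1, 6.7]
finger_gap: 12.8
grip_force: 61.2
```

```bash
python3 look.py t8
```

```text
14.5167 [422.8 103.9  29.6] [179.9  -0.3  88.4] [ 1.1 17.6  6.8] [ 2.52  0.08 -0.05] 12.79276114014239 61.222100257873535
ball 0.59 [336.5 232.6] [447.  -38.9  11. ]
ball 0.53 [331.  248.2] [415.8 -28.4  11. ]
ball 0.53 [338.3 240.9] [430.6 -42.7  11. ]
ball 0.41 [332.4 258.4] [395.8 -31.4  11. ]
ball 0.37 [338.4 250.4] [411.8 -43.1  11. ]
....--.............................-++-.            
....---+++++++++++++-------------+######-           
....---++++++++++++++++++++++++++-+####+.           
....+--+++++++++++++++++++++++++++-----.            
....+--+++++++++++++++++++++++++++++++++-.          
....---++++++++++++++++++++++++++--+#####-          
-....-+++++++++++++++++++++++--++--+####+-          
.....-+++++++++++++++++++++--+####+..---.           
.....-+++++++++++++++++++++-+#####+--+-.            
.. .--++++++++++++++++++++++-+++++--+++-.           
...---++++++++++++++++++++++++----++####+.          
...---+++++++++++++++++++++++++++--#####+.          
...---+++++++++++++++++++++++++++---+++-.           
..-+--++++++++++++++++++++++++++++++--.             
...-++++++++++++++-++-+++++++++++#####-            .
...........--.............------+#####-            .
```

Call:
carry_out(commands=[{"translation":[0,0,0],"spin":0,"jaw":0.005},{"translation":[0,0,0.001],"spin":0,"jaw":0.005},{"translation":[0,0,0.0015],"spin":0,"jaw":0.005},{"translation":[0,0,0.0015],"spin":0,"jaw":0.005},{"translation":[0,0,0.0015],"spin":0,"jaw":0.005},{"translation":[0,0,0.0015],"spin":0,"jaw":0.005},{"translation":[0,0,0],"spin":0,"jaw":0.005},{"translation":[0,0,0],"spin":0,"jaw":0.005}], squeeze=25)

```text
time: 15.23
tool_pos: [423.5, 102.2, 23.0]
tcp_rot: [179.8, -0.1, 88.4]
ft_force: [1.1, 8.6, 10.0]
finger_gap: 12.3
grip_force: 62.5
```

```bash
python3 look.py t9
```

```text
15.2833 [423.6 102.2  23. ] [ 1.798e+02 -1.000e-01  8.840e+01] [ 0.6  7.6 10.7] [ 0.64 -0.02  0.02] 13.142410766563957 62.50787973403931
ball 0.41 [338.1 242.6] [427.2 -42.3  11. ]
ball 0.22 [426.4 152.9] [ 614.7 -221.7   11. ]
....-+.  ..........................-+#+-.           
....--. -++++++++++++++++++-+++---+#####+-.         
....--. .++++++++++++++++++++++++-++###+--.         
....--. -+++++++++++++++++++++++++-.---.--.         
....-.  -+++++++++++++++++++++++++--+##++-.         
--...  .-++++++++++++++++++++++++-+######-          
.....  .-++++++++++++++++++++++++--+####+.          
...... .+++++++++++++++++++++####+-------.          
....-. .++++++++++++++++++--+####+--+++++-          
...-+. .+++++++++++++++++++--++++---++#++.          
...-+. .+++++++++++++++++++++-----++#####-          
...--. .++++++++++++++++++++++++++-+####+-          
...--. -+++++++++++++++++++++++++++------.          
...--  -++++++++++++++++++++++++++++++++-.          
...-..------+++++++++++--+--++++-+#####+-.         .
...................-...........-.-+####+.          .
```

```bash
cat > look2.py <<'E'
from h import *
import sys
t=r.snapshot('top');sc=snap('scene');s=r.sense();print(s['time'],s['tool_pos'].round(1),s['tcp_rot'].round(1),s['ft_force'].round(1),s['wrist_torque'].round(2),s['finger_gap'],s['grip_force'])
for n in ('scoop','scoop_lip','scoop_bowl'):
  a=r.landmark_of(t,n);b=r.landmark_of(sc,n)
  if a and b: print(n,round(a[0]['score'],2),round(b[0]['score'],2),tri([t,sc],[a[0]['xy'],b[0]['xy']]))
A=r.spot_in(t,'ball_0');print([(round(d['score'],2),np.round(d['xy'],0).tolist()) for d in A])
A=r.spot_in(sc,'ball_0');print([(round(d['score'],2),np.round(d['xy'],0).tolist()) for d in A])
g=t['pixels'].astype(int).mean(2)[230:262,300:352].astype(np.float32)
q=cv2.resize(g,(52,16),interpolation=cv2.INTER_AREA)
for row in q: print(''.join('#' if v>217 else '+' if v>198 else '-' if v>180 else '.' if v>145 else ' ' for v in row))
a=cv2.resize(t['pixels'][215:275,260:360],(800,300)[:2],interpolation=2);b=cv2.resize(sc['pixels'][180:240,280:380],(500,300),interpolation=2)
im=np.zeros((600,800,3),np.uint8);im[:300]=cv2.resize(t['pixels'][215:275,250:410],(800,300),interpolation=2);im[300:,:500]=b
cv2.imwrite('pics/'+sys.argv[1]+'.png',im)
E
python3 look2.py l1
```

```text
15.4333 [423.5 102.2  23. ] [ 1.798e+02 -1.000e-01  8.840e+01] [ 0.3  8.  10.4] [ 0.73 -0.07 -0.08] 12.830685208573117 62.506327629089355
scoop_lip 0.71 0.85 [424.7 -48.2  13. ]
scoop_bowl 0.68 0.59 [421.8 -10.9  19.9]
[(0.61, [334.0, 238.0]), (0.52, [336.0, 258.0]), (0.51, [326.0, 246.0]), (0.5, [338.0, 234.0]), (0.41, [336.0, 250.0])]
[]
....-+.  ..........................-+#+-.           
....--. -++++++++++++++++++++++---+#####+-.         
....--. .++++++++++++++++++++++++-++###+-..         
....--. -+++++++++++++++++++++++++-----.--.         
....--  -+++++++++++++++++++++++-+++#++++-.         
-....  .-+++++++++++++++++++++++++#####+--.         
.....  .-+++++++++++++++++++++++-+####+---.         
...... .++++++++++++++++-+#####+--------+-          
....-. .++++++++++++++++-+#####+--++--+++-          
...-+. .++++++++++++++++---+++----+###+--.          
...-+. .+++++++++++++++++++---++-+#####+-.          
...--. .++++++++++++++++++++++++-++###+--.          
...--. -++++++++++++++++++++++++++------+.          
...--  -++++++++++++++++++++++++++++++++-.          
...-..------+++++++++++--+--++++-+#####+-.         .
...................-...........-.-+####+.          .
```

View pics/l1.png

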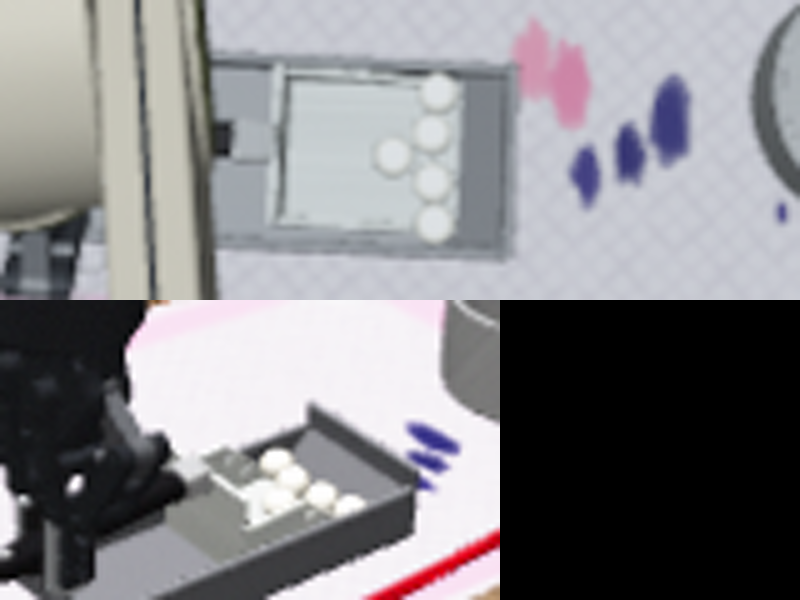

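The last allowed picture shows the bowl tilted lip-up. Three balls are rolling back, and two are at the front corners near (437,92) and (435,220).

Call:
carry_out(commands=[{"translation":[0,0,0.001],"spin":0,"jaw":0.005},{"translation":[0,0,0.0008],"spin":0,"jaw":0.005},{"translation":[0,0,0],"spin":0,"jaw":0.005},{"translation":[0,0,0],"spin":0,"jaw":0.005},{"translation":[0,0,0],"spin":0,"jaw":0.005},{"translation":[0,0,0],"spin":0,"jaw":0.005},{"translation":[0,0,0],"spin":0,"jaw":0.005},{"translation":[0,0,0],"spin":0,"jaw":0.005}], squeeze=80)

```text
time: 16.5
tool_pos: [423.7, 102.4, 21.5]
tcp_rot: [179.8, -0.1, 88.4]
ft_force: [-0.8, 9.8, 13.9]
finger_gap: 12.4
grip_force: 80.9
```

```bash
python3 look2.py l2
```

```text
16.6 [423.7 102.4  21.5] [ 1.798e+02 -1.000e-01  8.840e+01] [-1.   9.3 12.7] [ 0.74  0.16 -0.1 ] 12.744647886897335 80.93162298202515
scoop 0.64 0.92 [4.066e+02 2.000e-01 1.400e+01]
scoop_lip 0.85 0.92 [424.  -48.8   6.1]
scoop_bowl 0.8 0.95 [419.3  -5.1  26.8]
[(0.58, [310.0, 245.0]), (0.48, [340.0, 232.0]), (0.48, [317.0, 238.0])]
[]
....--.  .....................-....-+#+-.           
....--. .+++++++++++++++++++++----+#####+-.         
....--  .++++++++++++++++++++++++--+###+--.         
....-.  .++++++###++-++++++++++++++-------.         
....-.  .+++-+#####+--+++++++++++++++++++-.         
....-.  -++-.-+###+-.-+++++++++++++++++++-.         
......  -+###+..-----++++++++++++++++++++-.         
....-. .+#####+-+++++++++++++++++++++++++-.         
....-. .+####+--+++++++++++++++++++++++++-.         
...-+. .----.-+++++++++++++++++++++++++++-          
...--. .+++-+#####+--++++++++++++++++++++-          
...--  .+++-+#####+--++++++++++++++++++++-          
...--  .+++---+++---+++++++++++++++++++++.          
...-.  -++++++---+++++++++++++++++++#+++-.          
...-..-------+++++++++--++--++++--#####+-.          
...................-..........--.-+####+.          .
```

Call:
carry_out(commands=[{"translation":[0.0005,0,-0.002],"spin":0,"jaw":0.005},{"translation":[0.0005,0,-0.003],"spin":0,"jaw":0.005},{"translation":[0,0,-0.004],"spin":0,"jaw":0.005},{"translation":[0,0,-0.004],"spin":0,"jaw":0.005},{"translation":[0,0,-0.004],"spin":0,"jaw":0.005},{"translation":[0,0,-0.004],"spin":0,"jaw":0.005},{"translation":[0,0,-0.003],"spin":0,"jaw":0.005},{"translation":[0,0,-0.002],"spin":0,"jaw":0.005}])

```text
time: 17.67
tool_pos: [422.0, 102.4, 46.2]
tcp_rot: [180.0, 0.0, 88.4]
ft_force: [0.4, -0.0, -1.9]
finger_gap: 12.4
grip_force: 78.8
```

```bash
python3 look2.py l3
```

```text
17.7667 [422.2 102.5  46.2] [180.   -0.   88.4] [ 0.5  0.4 -1.7] [ 0.14 -0.01  0.04] 12.446012500619641 78.7532365322113
scoop 0.89 0.6 [417.4 -17.8  35.5]
scoop_lip 0.62 0.95 [ 476.9 -175.   -36.2]
scoop_bowl 0.94 0.82 [416.5  -8.1  37.9]
[(0.52, [340.0, 233.0]), (0.44, [307.0, 243.0]), (0.43, [315.0, 250.0]), (0.39, [316.0, 238.0])]
[]
....--. .......................--..+###+..          
....--..+++++++++++++++++++++++++-+#####+-.         
....-- .++++++--+--++++++++++++++--+###+--.         
....-. .++++++####+--++++++++++++++-------.         
....-. .+++--######--++++++++++++++++++++-.         
...... .++---++##++--++++++++++++++++++++-.         
...... -+###+------++++++++++++++++++++++-.         
....-. +#####+--+++++++++++++++++++++++++-.         
....-. -+###+-.-+++++++++++++++++++++++++-          
...--..-----.-+++--++++++++++++++++++++++-          
...--..-++++#####+--+++++++++++++++++++++-          
...-- .+++-+#####+--+++++++++++++++++++++.          
...-- .++++--++++--+++++++++++++++--++--+.          
...-. .++++++----++++++++++++++++++####+-.          
...-..-+++++++++++++----++++++++-+#####+-           
............-.............------.-+###++-.         .
```

Call:
carry_out(commands=[{"translation":[0,0,0.004],"spin":0,"jaw":0.005},{"translation":[0,0,0.005],"spin":0,"jaw":0.005},{"translation":[0,0,0.005],"spin":0,"jaw":0.005},{"translation":[0,0,0.004],"spin":0,"jaw":0.005},{"translation":[0,0.001,0],"spin":0,"jaw":0.005},{"translation":[0,0.001,0],"spin":0,"jaw":0.005},{"translation":[0,0.0008,0],"spin":0,"jaw":0.005},{"translation":[0,0,0],"spin":0,"jaw":0.005}])

```text
time: 18.83
tool_pos: [425.2, 102.4, 28.1]
tcp_rot: [180.0, -0.0, 88.4]
ft_force: [-0.2, 1.3, -2.1]
finger_gap: 12.7
grip_force: 78.7
```

Call:
carry_out(commands=[{"translation":[0,0,0],"spin":0,"jaw":0.005},{"translation":[0,0,0],"spin":0,"jaw":0.005},{"translation":[0,-0.002,0],"spin":0,"jaw":0.005},{"translation":[0,-0.002,0],"spin":0,"jaw":0.005},{"translation":[0,-0.0015,0],"spin":0,"jaw":0.005},{"translation":[0,0,0],"spin":0,"jaw":0.005},{"translation":[0,0,0],"spin":0,"jaw":0.005},{"translation":[0,0,0],"spin":0,"jaw":0.005}])

```text
time: 19.5
tool_pos: [419.2, 102.5, 27.8]
tcp_rot: [180.0, 0.0, 88.4]
ft_force: [-0.5, 0.1, -1.6]
finger_gap: 12.3
grip_force: 78.7
```

```bash
python3 look2.py l4
```

```text
19.6 [419.3 102.5  27.8] [180.   -0.   88.4] [ 0.3 -0.5 -1.9] [ 0.18  0.01 -0.01] 12.425404191366669 78.73565554618835
scoop 0.63 0.55 [414.1 -18.2  10.6]
scoop_lip 0.77 0.63 [415.2 -48.6  11.2]
scoop_bowl 0.68 0.75 [424.  -12.9  16.7]
[(0.57, [332.0, 258.0]), (0.43, [309.0, 248.0])]
[]
....-+-----..----------.............                
....--. ......................---.----....          
....--..+++++++++++++++++++++++--+####+---          
....-- .++++--+++++++++++++++++--+#####---          
....-. .+++++####+--++++++++++++--++++-.-.          
....-. .++--+#####--++++++++++++++-----++.          
-..... .++---++++-.-+++++++++++++++++++++.          
-....  .+###+-----++++++++++++++++++++++-.          
...... +#####+--+++++++++++++++++++++++++.          
....-. -+###+--++++++++++++++++++++++++++.          
...-+..-----.--+++++++++++++++++++++++++-.          
...--..-+++####+-+++++++++++++++++++++++-.          
...--..++++#####+-++++++++++++++++++++++-.          
...-- .++--+###+--++++++++++++++-+##++---.          
...-. .++++-----+++++++++++++++++#####++-           
...-..----++++++++++++--+--++++-++###+---          .
```

Call:
carry_out(commands=[{"translation":[0,0.003,0],"spin":0,"jaw":0.005},{"translation":[0,0.0028,0],"spin":0,"jaw":0.005},{"translation":[0,0,0],"spin":0,"jaw":0.005},{"translation":[0,0,0],"spin":0,"jaw":0.005},{"translation":[0,-0.003,0],"spin":0,"jaw":0.005},{"translation":[0.006,0,0],"spin":0,"jaw":0.005},{"translation":[-0.006,0,0],"spin":0,"jaw":0.005},{"translation":[0,0,0],"spin":0,"jaw":0.005}])

```text
time: 20.67
tool_pos: [421.8, 102.2, 27.8]
tcp_rot: [-180.0, 0.0, 88.4]
ft_force: [0.4, -0.1, -2.2]
finger_gap: 12.6
grip_force: 78.8
```

Call:
carry_out(commands=[{"translation":[0,0,0],"spin":0,"jaw":0.005},{"translation":[0,0,0],"spin":0,"jaw":0.005},{"translation":[0,0,0],"spin":0,"jaw":0.005},{"translation":[0,0,0],"spin":0,"jaw":0.005},{"translation":[0,0,0],"spin":0,"jaw":0.005},{"translation":[0,0,0],"spin":0,"jaw":0.005},{"translation":[0,0,0],"spin":0,"jaw":0.005},{"translation":[0,0,0],"spin":0,"jaw":0.005}])

```text
time: 21.33
tool_pos: [422.0, 102.4, 27.8]
tcp_rot: [-180.0, -0.0, 88.4]
ft_force: [0.4, 0.3, -2.1]
finger_gap: 12.5
grip_force: 78.7
```

```bash
python3 look2.py l5
```

```text
21.4333 [422.  102.4  27.8] [180.    0.   88.4] [ 0.   0.6 -1. ] [ 0.16 -0.02  0.01] 12.55807892013524 78.72916102409363
scoop 0.66 0.87 [417.4 -14.2   6.7]
scoop_lip 0.71 0.78 [418.4 -47.3  13.3]
scoop_bowl 0.91 0.73 [421.6 -11.5  23.8]
[(0.58, [319.0, 236.0]), (0.42, [311.0, 236.0])]
[]
....-+.................................             
....--..-+++--+---------------------+++++.          
....--..+++++---+####+--+++++++++++++++++-          
....-- .+####+--#####+--+++++++++++++++++-          
....-. .+####+-.+++++-.-+++++++++++++++++.          
---... .--++---+------+++++++++++++++++++.          
.-...  .+++---+++++++++++++++++++++++++++.          
-..... -#####+-++++++++++++++++++++++++++.          
....-. +#####+-++++++++++++++++++++++++++.          
....+. -++++-.-++++++++++++++++++++++++++.          
...-+..-+----+++++++++++++++++++++++++++-.          
...--..+####+--+####+--+++++++++++++++++-.          
...--..+#####--+#####+-+++++++++++++++++-.          
...-- .-++++----+##++--+++++++++++++++++-.          
....-.-+------+--..--+++++++++++++++++++-           
....................--..---------+--++++-          .
```

All five balls now sit at the back of the bowl. Lift and carry gently.

Call:
carry_out(commands=[{"translation":[0,0,-0.003],"spin":0,"jaw":0.005},{"translation":[0,0,-0.006],"spin":0,"jaw":0.005},{"translation":[0,0,-0.008],"spin":0,"jaw":0.005},{"translation":[0,0,-0.01],"spin":0,"jaw":0.005},{"translation":[0,0,-0.01],"spin":0,"jaw":0.005},{"translation":[0,0,-0.008],"spin":0,"jaw":0.005},{"translation":[0,0,-0.005],"spin":0,"jaw":0.005},{"translation":[0,0,-0.003],"spin":0,"jaw":0.005}])

```text
time: 22.5
tool_pos: [422.8, 102.5, 82.3]
tcp_rot: [179.9, -0.0, 88.4]
ft_force: [0.1, 0.0, -2.5]
finger_gap: 12.3
grip_force: 78.7
```

Call:
carry_out(commands=[{"translation":[-0.002,0.0005,0],"spin":0,"jaw":0.005},{"translation":[-0.004,0.001,0],"spin":0,"jaw":0.005},{"translation":[-0.006,0.0015,0],"spin":0,"jaw":0.005},{"translation":[-0.008,0.002,0],"spin":0,"jaw":0.005},{"translation":[-0.009,0.0024,0],"spin":0,"jaw":0.005},{"translation":[-0.009,0.0024,0],"spin":0,"jaw":0.005},{"translation":[-0.009,0.0024,0],"spin":0,"jaw":0.005},{"translation":[-0.009,0.0024,0],"spin":0,"jaw":0.005}])

```text
time: 23.17
tool_pos: [435.2, 44.8, 80.7]
tcp_rot: [-180.0, 0.0, 88.4]
ft_force: [0.6, -0.0, -2.2]
finger_gap: 12.5
grip_force: 78.7
```

Call:
carry_out(commands=[{"translation":[-0.009,0.0024,0],"spin":0,"jaw":0.005},{"translation":[-0.0085,0.0022,0],"spin":0,"jaw":0.005},{"translation":[-0.0075,0.002,0],"spin":0,"jaw":0.005},{"translation":[-0.0065,0.0017,0],"spin":0,"jaw":0.005},{"translation":[-0.0055,0.0014,0],"spin":0,"jaw":0.005},{"translation":[-0.0045,0.0012,0],"spin":0,"jaw":0.005},{"translation":[-0.0035,0.0009,0],"spin":0,"jaw":0.005},{"translation":[-0.002,0.0005,0],"spin":0,"jaw":0.005}])

```text
time: 23.83
tool_pos: [446.1, -1.6, 80.8]
tcp_rot: [180.0, 0.0, 88.4]
ft_force: [-0.1, 0.3, -1.7]
finger_gap: 12.6
grip_force: 78.7
```

```bash
cat > look3.py <<'E'
from h import *
import sys
t=snap('top',sys.argv[1]);sc=snap('scene');s=r.sense();print(s['time'],s['tool_pos'].round(1),s['tcp_rot'].round(1),s['ft_force'].round(1),s['finger_gap'],s['grip_force'])
for n in ('scoop','scoop_lip','scoop_bowl','jar'):
  a=r.landmark_of(t,n);b=r.landmark_of(sc,n)
  print(n,[(round(d['score'],2),ray(t,d['xy'],0 if n=='jar' else 70)) for d in a[:1]])
  if a and b: print(' tri',round(b[0]['score'],2),tri([t,sc],[a[0]['xy'],b[0]['xy']]))
g=t['pixels'].astype(int).mean(2)[200:270,340:466].astype(np.float32)
q=cv2.resize(g,(126,35),interpolation=cv2.INTER_AREA)
for row in q: print(''.join('#' if v>217 else '+' if v>198 else '-' if v>180 else '.' if v>145 else ' ' for v in row))
E
python3 look3.py t10
```

```text
23.9333 [446.   -1.4  80.8] [-180.    -0.    88.4] [-0.3  0.1 -2.1] 12.295341269781233 78.73445749282837
scoop [(0.7, array([ 438.7, -116.3,   70. ]))]
 tri 0.89 [ 439.3 -117.9   60.1]
scoop_lip [(0.7, array([ 445.3, -149.8,   70. ]))]
 tri 0.94 [ 444.4 -151.9   65.8]
scoop_bowl [(0.93, array([ 444.4, -112.9,   70. ]))]
 tri 0.65 [ 444.2 -111.2   78. ]
jar [(0.62, array([ 442.2, -209.9,    0. ]))]
 tri 0.56 [ 4.411e+02 -2.110e+02  1.000e-01]
+++++++++++++++++++++++++-    .-++++++.  -+++++-.-++++++++++++++++++++++++++++++++++++++++++++++++++.                         
++++++++++++++++++++++++-.    --+++++-. .++++++-.-++++++++++++++++++++++++++++++++++++++++++++++++++.                         
-----+++++++++++++++++++-.    -++++++-  .++++++--++++++++++++++++++++++++++++++++++++++++++++++++++-.                         
--------------------++++.    .-++++++-  .++++++--+++++++++++++++++++++++++++++++++++----------+++++-                          
------------------------.    .-++++++.  .+++++---+++++++++++++++++++++++++++++++----...........----.                          
-------------------
[... 3061 characters left out ...]
+-  .++++++-.-++++++++++++++++++-. .++++++-..         ....------..                            
           ..--          --++++++.  .++++++-.-++++++++++++++++++++++++++++++++++-.........----++.                             
           ..-.          -+++++++.  .++++++-.-++++++++++++++++++++++++++++++++++++++++++++++++++.                             
   .       ..-.         .-+++++++.  -++++++---++++++++++++++++++++++++++++++++++++++++++++++++++.                             
--..........--.         .-+++++++. .-+++++---+++++++++++++++++++++++++++++++++++++++++++++++++++.                             
+++++++++++++-.         .-++++++-  .++++++---+++++++++++++++++++++++++++++++++++++++++++++++++++.
```

Call:
carry_out(commands=[{"translation":[-0.02,0,0],"spin":0,"jaw":0.005},{"translation":[-0.036,0,0],"spin":0,"jaw":0.005},{"translation":[0.02,0,0],"spin":0,"jaw":0.005},{"translation":[0.004,0,0],"spin":0,"jaw":0.005},{"translation":[0,0,0],"spin":0,"jaw":0.005},{"translation":[0,0,0],"spin":0,"jaw":0.005},{"translation":[0,0,0],"spin":0,"jaw":0.005},{"translation":[0,0,0],"spin":0,"jaw":0.005}])

```text
time: 25.0
tool_pos: [445.2, -32.4, 80.9]
tcp_rot: [180.0, 0.0, 88.5]
ft_force: [-0.1, 0.1, -1.9]
finger_gap: 12.6
grip_force: 78.8
```

```bash
python3 look3.py t11
```

```text
25.1 [445.2 -32.7  80.8] [180.    0.   88.5] [-0.1  0.2 -1.5] 12.511046768418714 78.83590936660767
scoop []
scoop_lip []
scoop_bowl []
jar [(0.96, array([ 440.4, -213.1,    0. ]))]
 tri 0.85 [ 439.8 -213.1    2. ]
++++++++++++++++++++++++++++++++++++++++++++++++++++++++-    .-++++++.  .+++++---+++++++++++++++++++.                         
----------++++++++++++++++++++++++++++++++++++++++++++++.    .-++++++.  .+++++---+++++++++++++++++++.                         
--------------------+++++++++++++++++++++++++++++++++++-.    .-++++++.  -+++++---++++++++++++++++++-.                         
------------------------------+++++++++++++++++++++++++.     --+++++-. .++++++---+++----------+++++-                          
---------------------------------------+++++++++++++++-.    .-++++++-  .+++++-------...........----.                          
---------------------------------------------------++-.     .-++++++.  .+++++-....                .....                       
------------------------------------------------------.     .-++++++.  -+++++-.                        ....                 
[... 2829 characters left out ...]
++++++-               .-++++++-  .++++++-....         ....------..                            
           ..-++++++++++++++++++++++++.               --++++++.  .++++++---+++++-..........---++.                             
           ..-++++++++++++++++++++++++.              .-+++++++.  .++++++-.-+++++++++++++++++++++.                             
   .       ..-+++++++++++++++++++++++-.              .-+++++++.  -+++++---++++++++++++++++++++++.                             
--..........--+++++++++++++++++++++++.               .-++++++-. .-+++++---++++++++++++++++++++++.                             
+++++++++++++++++++++++++++++++++++++.               --++++++-  .++++++-.-++++++++++++++++++++++.
```

All five balls are visible in the jar. Back away and put the scoop down on the free bench area.

Call:
carry_out(commands=[{"translation":[0.004,0,-0.003],"spin":0,"jaw":0.005},{"translation":[0.008,0,-0.004],"spin":0,"jaw":0.005},{"translation":[0.01,0,-0.003],"spin":0,"jaw":0.005},{"translation":[0.01,0,0],"spin":0,"jaw":0.005},{"translation":[0.009,0.008,0],"spin":0,"jaw":0.005},{"translation":[0.006,0.014,0],"spin":0,"jaw":0.005},{"translation":[0.003,0.018,0],"spin":0,"jaw":0.005},{"translation":[0,0.02,0],"spin":0,"jaw":0.005}])

```text
time: 26.17
tool_pos: [507.3, 16.9, 90.6]
tcp_rot: [180.0, -0.0, 88.5]
ft_force: [0.4, 0.5, -1.0]
finger_gap: 12.4
grip_force: 78.8
```

Call:
carry_out(commands=[{"translation":[0,0.02,0],"spin":0,"jaw":0.005},{"translation":[0,0.018,0.004],"spin":0,"jaw":0.005},{"translation":[0,0.011,0.01],"spin":0,"jaw":0.005},{"translation":[0,0.005,0.012],"spin":0,"jaw":0.005},{"translation":[0,0,0.012],"spin":0,"jaw":0.005},{"translation":[0,0,0.012],"spin":0,"jaw":0.005},{"translation":[0,0,0.008],"spin":0,"jaw":0.005},{"translation":[0,0,0.004],"spin":0,"jaw":0.005}])

```text
time: 26.83
tool_pos: [558.7, 14.0, 26.6]
tcp_rot: [-179.8, -0.0, 88.4]
ft_force: [0.5, 0.4, -1.7]
finger_gap: 12.3
grip_force: 78.8
```

```bash
cat > look4.py <<'E'
from h import *
t=snap('top','t12');sc=snap('scene','s12');s=r.sense();print(s['time'],s['tool_pos'].round(1),s['tcp_rot'].round(1),s['ft_force'].round(1),s['finger_gap'],s['grip_force'])
for n in ('scoop','scoop_lip','scoop_bowl','jar','stain_jar_c','tube_violet','tube_green','syringe_2ml'):
  a=r.landmark_of(t,n);b=r.landmark_of(sc,n)
  if a and b: print(n,round(a[0]['score'],2),round(b[0]['score'],2),tri([t,sc],[a[0]['xy'],b[0]['xy']]),ray(t,a[0]['xy'],0))
print([(round(d['score'],2),ray(t,d['xy'],13)) for d in r.spot_in(t,'ball_0')])
E
python3 look4.py
```

```text
26.9333 [559.3  13.8  27.6] [-179.9   -0.    88.4] [ 0.4 -0.  -1.2] 12.634424291116856 78.81509900093079
scoop 0.6 0.31 [ 531.8 -113.6   56.1] [ 557.9 -106.4    0. ]
scoop_lip 0.7 0.73 [ 559.4 -133.8   12.3] [ 558.8 -139.2    0. ]
scoop_bowl 0.69 0.72 [ 556. -100.   22.] [ 560.8 -102.5    0. ]
jar 0.78 0.77 [ 441.1 -210.9    5.1] [ 438.8 -214.9    0. ]
stain_jar_c 0.86 0.81 [ 600.4 -208.9   -5.9] [ 599.4 -207.     0. ]
tube_violet 0.38 0.43 [396.8 178.    0. ] [396.6 177.6   0. ]
tube_green 0.64 0.54 [442.1 193.1   4.4] [444.  195.9   0. ]
syringe_2ml 0.51 0.72 [474.8 190.   -3.1] [477.7 193.4   0. ]
[(0.61, array([ 462.1, -222.5,   13. ])), (0.58, array([ 426.4, -221.4,   13. ])), (0.42, array([ 422.3, -204.4,   13. ])), (0.42, array([ 453.5, -200.9,   13. ]))]
```

Call:
carry_out(commands=[{"translation":[0,0,0.003],"spin":0,"jaw":0.005},{"translation":[0,0,0.003],"spin":0,"jaw":0.005},{"translation":[0,0,0.002],"spin":0,"jaw":0.005},{"translation":[0,0,0.001],"spin":0,"jaw":0.005},{"translation":[0,0,0],"spin":0,"jaw":0.005},{"translation":[0,0,0],"spin":0,"jaw":0.005},{"translation":[0,0,0],"spin":0,"jaw":0.005},{"translation":[0,0,0],"spin":0,"jaw":0.005}])

```text
time: 28.45
tool_pos: [560.7, 13.8, 20.1]
tcp_rot: [180.0, -0.0, 88.4]
ft_force: [-1.8, 3.0, 5.7]
finger_gap: 12.8
grip_force: 79.7
```

Heel is on the bench; open, then rise.

Call:
carry_out(commands=[{"translation":[0,0,0],"spin":0,"jaw":0.02},{"translation":[0,0,0],"spin":0,"jaw":0.03},{"translation":[0,0,0],"spin":0,"jaw":0.05},{"translation":[0,0,0],"spin":0,"jaw":0.085},{"translation":[0,0,0],"spin":0,"jaw":0.085},{"translation":[0,0,0],"spin":0,"jaw":0.085},{"translation":[0,0,0],"spin":0,"jaw":0.085},{"translation":[0,0,0],"spin":0,"jaw":0.085}])

```text
time: 29.12
tool_pos: [560.5, 13.5, 19.8]
tcp_rot: [180.0, 0.0, 88.4]
ft_force: [-0.1, 0.3, -0.1]
finger_gap: 84.8
grip_force: 0.0
```

Call:
carry_out(commands=[{"translation":[0,0,-0.01],"spin":0,"jaw":0.085},{"translation":[0,0,-0.02],"spin":0,"jaw":0.085},{"translation":[0,0,-0.025],"spin":0,"jaw":0.085},{"translation":[0,0,-0.025],"spin":0,"jaw":0.085},{"translation":[0,0,-0.025],"spin":0,"jaw":0.085},{"translation":[0,0,-0.025],"spin":0,"jaw":0.085},{"translation":[0,0,-0.015],"spin":0,"jaw":0.085},{"translation":[0,0,0],"spin":0,"jaw":0.085}])

```text
time: 29.78
tool_pos: [563.2, 13.4, 170.6]
tcp_rot: [179.5, 0.0, 88.4]
ft_force: [-0.2, -0.2, 0.1]
finger_gap: 85.1
grip_force: 0.0
```

```bash
python3 look4.py
python3 - <<'E'
from h import *
from scipy.ndimage import label,center_of_mass
t=r.snapshot('top');g=t['pixels'].astype(int).mean(2)
def blobs(x0,x1,y0,y1,z):
    m=np.zeros_like(g,bool);m[y0:y1,x0:x1]=g[y0:y1,x0:x1]>212
    L,n=label(m);return [(int((L==i).sum()),ray(t,center_of_mass(L==i)[::-1],z)) for i in range(1,n+1) if (L==i).sum()>8]
print('jar',blobs(403,445,212,256,13));print('pan',blobs(268,352,226,264,11))
d=r.regions_of(t,'jar')[0];ys,xs=np.nonzero(d['pixels']);print(xs.min(),xs.max(),ys.min(),ys.max())
sc=r.snapshot('scene');L=r.landmark_of(t,'scoop_end')+r.landmark_of(t,'scoop_grip');print([(d['score'],ray(t,d['xy'],46)) for d in L])
E
```

```text
29.8833 [561.   13.5 165.9] [179.9   0.   88.4] [-0.2 -0.1 -0.1] 85.37926891179586 0.0
scoop 0.96 0.72 [ 647.7  -31.  -180.9] [ 555.3 -110.1    0. ]
scoop_lip 0.89 0.93 [ 558.6 -140.8    3. ] [ 558.7 -141.9    0. ]
scoop_bowl 0.66 0.58 [557.7 -98.3  17.2] [561.8 -99.9  -0. ]
jar 0.65 0.73 [ 445.2 -213.    -0.5] [ 445.4 -212.6    0. ]
stain_jar_c 0.59 0.97 [ 602.4 -206.6   -4.8] [ 601.9 -204.8    0. ]
tube_violet 0.19 0.53 [ 521.6  -99.6 -164. ] [ 440.7 -216.     0. ]
tube_green 0.55 0.45 [ 661.7  -70.6 -235.5] [ 556.7 -138.3    0. ]
[(0.61, array([ 458. , -199.6,   13. ])), (0.59, array([ 457.5, -224. ,   13. ])), (0.51, array([ 437.5, -211.4,   13. ]))]
jar [(23, array([ 459.7, -223.1,   13. ])), (23, array([ 453.6, -201.3,   13. ])), (25, array([ 438.3, -211. ,   13. ])), (26, array([ 421.5, -203.8,   13. ])), (26, array([ 421.9, -221.7,   13. ]))]
pan []
400 455 207 260
[(0.67, array([569.1,  41.5,  46. ])), (0.53, array([555. , -95.7,  46. ])), (0.94, array([562.9,  11.2,  46. ])), (0.74, array([ 450.2, -194.3,   46. ]))]
```

```bash
python3 -c "
from bench import r
print(r.hand_in())"
```

```text
the job is handed in; nothing more can be done
None
```

The job is handed in: all five balls are in the steel jar and none are left in the pan. The jar shows no measurable movement in the final camera view, and the scoop lies flat on the bench, bowl up, with the robot clear of it at about 30 s.

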